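# Clear the plate and hold the dial gauge on the mark

### The job

With the scraper block, wipe all four metal chips off the raised aluminium plate (never touch them with the gripper or the gauge), then stand or lay the scraper down off the plate. Take the dial gauge out of its wooden holder and keep holding it upright with its tip inside the small ring scribed on the plate, its wide black handle lined up with the long scribed line (either way round), pressed gently so that the sprung plunger is about half pushed in. Finish while still holding it there, and leave the other things on the bench as they are.

Things in the scene. Friction and masses are not known exactly. Their poses are not given: they have to be found in the camera images.
- plate: Fixed: bare aluminium plate, 120 (x) x 140 (y) mm, on a plywood backing in the middle of a shallow grey tray 260 x 300 mm with a rim 9 mm high. Origin on the bench under the centre; the plate's flat top is 40 mm above it, the tray's floor 3 mm. Small dark hole dots 8 mm across lie near the plate's four corners; they are not the mark.
- mark: Fixed flat drawing on the plate's top: a dark scribed ring 14 mm across at the crossing of a long line (56 mm, along its x axis) and a short line (24 mm). Origin at the ring's centre, level with the plate's top. Chips may hide it at first.
- scraper: Loose scraper block, wood with a steel lower part, 110 (x) x 28 (y) x 75 (z) mm, about 0.15 to 0.31 kg, standing on its long narrow face on the bench to the left or right of the tray. Origin at the centre of its underside; z up.
- holder: Fixed wooden block 80 x 80 x 64 mm with a vertical through hole 21 mm wide in the middle of its top, on the other side of the tray from the scraper. Origin at the centre of its underside. The gauge stands in the hole.
- gauge: Loose dial gauge, about 0.14 to 0.23 kg, upright in the holder. Origin at the free position of the plunger's tip, z up along the gauge: plunger (8 mm across) from 0 to 20 mm, round stem (18 mm across) 20 to 50, round flange (34 mm across, rests on the holder's top) 50 to 56, flat black handle 44 (x) x 20 (y) mm from 56 to 130. A round dial 42 mm across, centred 105 mm up, sits on the handle's +x end, from x = 22 to 32 mm. Lift it 50 mm or more to clear the holder.
- tip (a point): the lower end of the gauge's plunger, on the gauge's axis; it moves up into the gauge when pressed
- plunger (a joint): how far the gauge's sprung plunger is pushed in, 0 (free) to 0.012 m (stop); 1.4 N starts it, 3.5 N pushes it in 6 mm, 5.6 N takes it to the stop
- chip0: steel chip 26 x 14 x 6 mm, loose on the plate's top at the start; origin at the centre of its underside
- chip1: dark steel chip 18 x 18 x 6 mm, loose on the plate's top at the start; origin at the centre of its underside
- chip2: L-shaped steel chip 22 x 20 x 6 mm, loose on the plate's top at the start; origin at the centre of its underside
- chip3: dark steel chip 22 x 12 x 6 mm, loose on the plate's top at the start; origin at the centre of its underside
- can: Bystander, leave alone: spray can, 54 mm across, 150 tall
- jar: Bystander, leave alone: glass jar with steel lid, 60 mm across, 75 tall
- tape: Bystander, leave alone: roll of brown tape lying flat, 90 mm across, 24 tall
- mug: Bystander, leave alone: white mug, 76 mm across, 90 tall
- driver: Bystander, leave alone: screwdriver lying down
- offcut: Bystander, leave alone: offcut of light wood, 90 x 50 x 38 mm
Not all that is in view belongs to the job. What is shaped like the scraper but yellow is not meant. What is shaped like the gauge but yellow is not meant.

How it is judged:
By the outcome, as a careful person would: the job done as asked, in the order asked, and still so for the second after the job is handed in, while the arm keeps its last pose, push and grip.
It also fails if it takes over 67 s, if anything falls off the work surface, if the arm or the gripper's body presses on something with over 40 N, if the wrist force passes 120 N, or if a joint passes its speed limit or range.

### The arm

A 6-joint arm with a two-finger parallel gripper is mounted at the origin on the work surface. World frame = base frame: x ahead of the robot, y to its left, z up, the work surface at z = 0. Lengths are in mm, angles in rad, forces in N, time in s.
With the tool pointing down it reaches from about 400 to 925 mm from the base axis. Payload 12.5 kg.
Tool frame: the origin (TCP) lies on the centre line of the jaws, within the pads' length; the fingertips stand 14 mm ahead of it and the grasp point (between the pads) lies 5 mm behind it; z points along the fingers, x is the direction in which the jaws open and shut, and the axes are right-handed (so a half turn about z gives the same grasp; the last joint's range is limited). The gripper opens to 95 mm and grips with 3 to 60 N. Pads are 20 mm wide; open, the fingers measure 119 mm over their backs; the gripper's body (75 mm by 180 mm) begins 59 mm behind the grasp point.
Start: joints at [-1.399, 0.491, 1.559, -0, 1.092, -0.106], TCP at [171.423, -601.049, 228.661] pointing down, gripper open.
Joint ranges: [-3.1, 3.1], [-0.84, 2.19], [0.05, 2.79], [-1.13, 4.28], [0.06, 2.93], [-2.69, 2.69]. Speed limits (rad/s): [2.22, 2.22, 2.79, 3.14, 3.14, 3.14].

### API

Orientations are given as [roll, pitch, yaw] about the fixed x, y, z axes, in that order (R = Rz(yaw) Ry(pitch) Rx(roll)).
In Python, from cell import state, read_camera, job_done gives the robot as it stands.
- The arm moves only by the shell command python3 -m handwheel 'ROWS'. ROWS is JSON, a list of rows, each an object of numbers: "hand": the finger opening in m, from 0 to 0.0951; "x", "y", "z": the shift along the world's x, y, z in m; "spin": the turn about the world's z in units of 5 degrees (1.0 is 5 degrees). In form: [{"hand": .., "x": .., "y": .., "z": .., "spin": ..}, ...]. A call has 1 to 20 rows; each row is the pose to reach, as a shift and turn from the pose commanded when the call began; what a row does not reach only later rows make up. A row lasts 1/12 s, in which the tool goes at most 41.7 mm and 7.16 degrees, less where a joint would pass 70% of its speed; a pose out of reach is approached as far as the arm can. A call with a gripper value outside its range is refused whole. The fingers move at their own pace and stop on an object; the grip force is fixed at half the most. Time passes only in rows, so rows that repeat a pose let the fingers close. It gives the time, the measured TCP pose, the force and the opening at its end, in the units of the state.
- state(): the state, without advancing time (a new reading comes with each control period).
- read_camera(name): name is "scene" or "top" or "wrist"; returns a dict with "img" (400x640x3 uint8, red, green, blue), "fx", "fy", "cx", "cy" (pixels), "T" (4x4, takes a point from camera to world coordinates). Camera axes: x right, y down, z forward; pixel columns grow to the right and rows downward; lengths in mm; the calibration is good to about 2 mm. The wrist camera is an equidistant fisheye: a pixel r from the principal point sees the ray r / f radians off the axis. A picture is of the moment at which its call begins. There is no depth.
- job_done(): hands the job in, once; it reports no verdict.
The state is a dict: "t": time; "joints": joint angles; "qvel": joint speeds; "tau": joint torques, N m; "eef_pos": TCP position; "tcp_rot": TCP orientation; "ft_force": force on the tool from outside, world axes, zero at the start; "moment": the same for the moment, N m; "opening": opening from 0.0 (shut) to 1.0 (fully open).
Only numpy, scipy, OpenCV 4.12 (cv2) and the standard library are available. Lean on these libraries where they do the work, as an engineer would, in place of code of your own. Each camera call takes 0.05 s, during which the arm holds its last target. There are 200 camera calls.

## Working session

There is one attempt and no reset: what is moved stays moved. The work goes in short steps, Python scripts to look and compute and a shell command to move; the robot and the scene stay as the last step left them, time stands still between calls to the robot, and variables do not carry over. Pictures are saved under pics/ and viewed, about 8 in all and at most 12, crops included, and the job is handed in when it is done.

```bash
mkdir -p pics; ls
cat > h.py <<'E'
import numpy as np, cv2
from cell import state, read_camera, job_done
def snap(n,fn):
    c=read_camera(n); cv2.imwrite('pics/'+fn+'.png',c['img'][:,:,::-1]); np.savez('pics/'+fn+'.npz',**c); return c
def load(fn): return dict(np.load('pics/'+fn+'.npz'))
def ray(c,u,v,z,fish=False):
    x=(u-c['cx'])/c['fx'];y=(v-c['cy'])/c['fy']
    if fish:
        r=np.hypot(x,y); k=np.sin(r)/r if r>1e-9 else 1; d=np.array([x*k,y*k,np.cos(r)])
    else: d=np.array([x,y,1.])
    d=c['T'][:3,:3]@d;o=c['T'][:3,3]
    return (o+d*(z-o[2])/d[2]).round(1)
def proj(c,p,fish=False):
    q=np.linalg.inv(c['T'])@np.append(p,1.)
    if fish:
        h=np.hypot(q[0],q[1]);r=np.arctan2(h,q[2])/h
        return c['cx']+c['fx']*q[0]*r,c['cy']+c['fy']*q[1]*r
    return c['cx']+c['fx']*q[0]/q[2],c['cy']+c['fy']*q[1]/q[2]
E
python3 - <<'E'
from h import *
for n in('top','scene'):
    c=snap(n,n+'0');print(n,c['fx'],c['cx'],c['cy'],c['T'].round(3).tolist())
print(state())
E
```

```text
pics
top 385.7425314299151 318.1897184263275 203.11645257233843 [[-0.028, -0.999, 0.043, 421.491], [-1.0, 0.028, -0.013, -20.265], [0.012, -0.043, -0.999, 1114.053], [0.0, 0.0, 0.0, 1.0]]
scene 442.9422444064864 318.88822973183244 200.4681436327318 [[-0.859, 0.339, -0.383, 1094.881], [0.511, 0.601, -0.615, 962.099], [0.022, -0.724, -0.689, 1158.184], [0.0, 0.0, 0.0, 1.0]]
{'t': 0.1, 'joints': array([-1.39860389e+00,  4.91459796e-01,  1.55935950e+00, -2.84603428e-05,
        1.09172671e+00, -1.05591407e-01]), 'qvel': array([ 1.23065489e-03, -2.66072486e-03, -3.21461249e-03, -1.02007627e-03,
       -9.43069216e-05, -4.49307107e-04]), 'tau': array([ 4.27622654e-03, -6.13619184e+01, -2.58607024e+01,  6.94224704e-02,
        4.70058003e-02, -6.90639763e-05]), 'eef_pos': array([ 171.37769964, -600.84117002,  228.1547061 ]), 'tcp_rot': array([-3.14151728e+00,  9.50702209e-04, -1.29299932e+00]), 'ft_force': array([ 0.44665241, -0.24687757,  0.78612983]), 'moment': array([-0.0173515 , -0.00925304,  0.03123938]), 'opening': 1.0011517269064727}
```

View pics/top0.png

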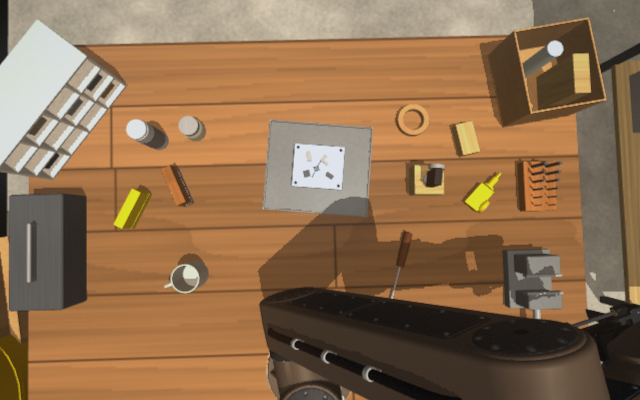

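View pics/scene0.png

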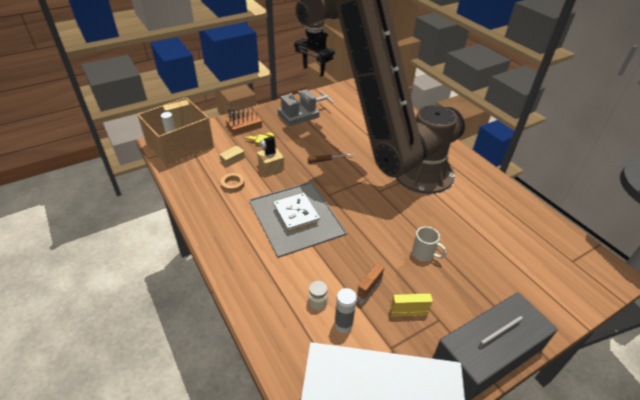

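Candidates: the scraper is either the brown block at top (178,186) or the yellow one at (131,208), which is a decoy. The gauge is either the black one in the holder at (432,177) or the yellow one at (484,190), also a decoy. I'm choosing brown and black, and checking both in one crop.

Run:
```python
from h import *
c=load('top0');im=c['img'][:,:,::-1]
f=lambda x0,y0,w,h,s:cv2.resize(im[y0:y0+h,x0:x0+w],None,fx=s,fy=s,interpolation=cv2.INTER_CUBIC)
a=f(150,155,50,60,5);b=f(262,115,115,105,5)[:, :];d=f(405,155,50,60,5)
H=np.zeros((525,800,3),np.uint8);H[:300,:250]=a
H=np.zeros((600,800,3),np.uint8);H[:300,:200]=a[:,25:225];H[300:600,:200]=d[:,25:225];H[:525,210:785]=b
cv2.imwrite('pics/crop0.png',H)
for n,(u,v,z) in dict(scr=(177,184,75),hold=(429,179,64),plate=(318.5,166.5,40),tray=(317,168,9),gaugeTop=(433,176,130),mug=(187,278,50),jar=(191,126,75),can=(140,130,150),tape=(412,120,24),offc=(466,138,38)).items(): print(n,ray(c,u,v,z))
```

```text
scr [528.2 344.4  75. ]
hold [ 524.4 -339.6   64. ]
plate [570.2 -38.1  40. ]
tray [570.3 -34.2   9. ]
gaugeTop [ 525.4 -330.2  130. ]
mug [272.9 329.3  50. ]
jar [684.8 304.7  75. ]
can [658.9 408.8 150. ]
tape [ 699.1 -309.8   24. ]
offc [ 640.3 -457.1   38. ]
```

View pics/crop0.png

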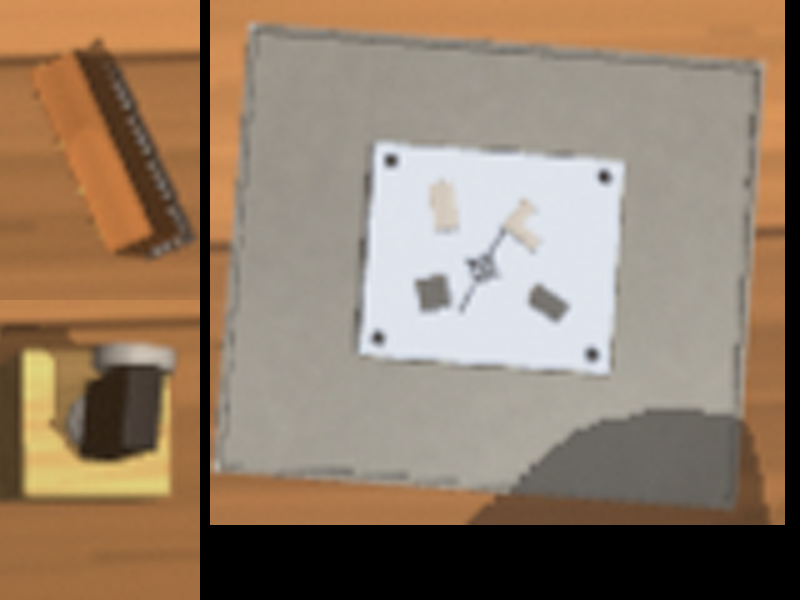

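Run:
```python
from h import *
c=load('top0')
A=lambda u,v,z:ray(c,150+(25+u)/5,155+v/5,z)
B=lambda u,v,z:ray(c,262+(u-210)/5,115+v/5,z)
D=lambda u,v,z:ray(c,405+(25+u)/5,155+(v-300)/5,z)
s=np.array([A(*p,75) for p in[(35,70),(75,48),(155,235),(115,252)]]);print(s,s.mean(0))
d=s[0]+s[1]-s[2]-s[3];print('scr yaw',np.degrees(np.arctan2(d[1],d[0])),np.linalg.norm(d)/2)
p=np.array([B(*p,40) for p in[(375,142),(625,160),(609,375),(360,354)]]);print(p,p.mean(0))
for a,b in((0,1),(3,2),(3,0),(2,1)):
  d=p[a]-p[b];print(np.degrees(np.arctan2(d[1],d[0])),np.linalg.norm(d))
for n,q in dict(ring=(482,268),l0=(460,312),l1=(510,225)).items():print(n,B(*q,40))
for q in[(432,180),(455,178),(416,278),(435,312),(570,300),(550,320),(530,200),(545,250)]:print('chip',B(*q,43))
print('gauge',D(140,411,130),[D(*q,64) for q in((22,348),(22,497),(172,494))])
```

```text
[[569.9 384.1  75. ]
 [581.2 362.5  75. ]
 [479.1 321.   75. ]
 [470.5 342.5  75. ]] [525.175 352.525  75.   ]
scr yaw 22.411591106627263 108.98148925390949
[[ 637.1   25.9   40. ]
 [ 623.3 -114.    40. ]
 [ 502.6 -101.3   40. ]
 [ 518.1   37.4   40. ]] [570.275 -38.     40.   ]
84.3664608796614 140.57898135923452
83.62353936859543 139.56339061516096
174.48015365513433 119.55438093185879
173.99346507280165 121.36630504386291
ring [564.5 -32.1  40. ]
l0 [540.1 -19.1  40. ]
l1 [588.3 -48.4  40. ]
chip [614.3  -5.5  43. ]
chip [615.  -18.4  43. ]
chip [559.5   4.9  43. ]
chip [540.2  -5.1  43. ]
chip [544.9 -80.6  43. ]
chip [534.  -69.1  43. ]
chip [601.6 -59.9  43. ]
chip [573.3 -67.5  43. ]
gauge [ 522.  -342.9  130. ] [array([ 565.1, -301. ,   64. ]), array([ 483.2, -297.8,   64. ]), array([ 482.6, -380.2,   64. ])]
```

```bash
python3 -m handwheel '[{"x":0.2,"y":0.2},{"x":0.38,"y":0.45,"spin":1},{"x":0.38,"y":0.45,"spin":1},{"x":0.38,"y":0.45,"spin":1},{"x":0.38,"y":0.45,"spin":1},{"x":0.38,"y":0.45,"spin":1},{"x":0.38,"y":0.45,"spin":1},{"x":0.38,"y":0.45,"spin":1},{"x":0.38,"y":0.45,"spin":1},{"x":0.38,"y":0.45,"spin":1},{"x":0.38,"y":0.45,"spin":1},{"x":0.38,"y":0.45,"spin":1},{"x":0.38,"y":0.45,"spin":1},{"x":0.38,"y":0.45,"spin":1},{"x":0.38,"y":0.45,"spin":1},{"x":0.38,"y":0.45,"spin":1}]'
```

```text
invalid input
```

```bash
python3 -m handwheel '[{"hand":0.095,"x":0.1,"y":0.1,"z":0,"spin":0},{"hand":0.095,"x":0.2,"y":0.2,"z":0,"spin":0},{"hand":0.095,"x":0.38,"y":0.45,"z":0,"spin":1},{"hand":0.095,"x":0.38,"y":0.45,"z":0,"spin":1},{"hand":0.095,"x":0.38,"y":0.45,"z":0,"spin":1},{"hand":0.095,"x":0.38,"y":0.45,"z":0,"spin":1},{"hand":0.095,"x":0.38,"y":0.45,"z":0,"spin":1},{"hand":0.095,"x":0.38,"y":0.45,"z":0,"spin":1},{"hand":0.095,"x":0.38,"y":0.45,"z":0,"spin":1},{"hand":0.095,"x":0.38,"y":0.45,"z":0,"spin":1},{"hand":0.095,"x":0.38,"y":0.45,"z":0,"spin":1},{"hand":0.095,"x":0.38,"y":0.45,"z":0,"spin":1},{"hand":0.095,"x":0.38,"y":0.45,"z":0,"spin":1},{"hand":0.095,"x":0.38,"y":0.45,"z":0,"spin":1},{"hand":0.095,"x":0.38,"y":0.45,"z":0,"spin":1},{"hand":0.095,"x":0.38,"y":0.45,"z":0,"spin":1},{"hand":0.095,"x":0.38,"y":0.45,"z":0,"spin":1}]'
```

```text
t: 1.52
eef_pos: [551.1, -150.9, 228.2]
tcp_rot: [3.141, 0.0, -1.205]
ft_force: [-0.4, 1.1, -0.1]
opening: 0.999
```

```bash
python3 -m handwheel '[{"hand":0.095,"x":-0.026,"y":0.503,"z":0,"spin":0.3},{"hand":0.095,"x":-0.026,"y":0.503,"z":0,"spin":0.3},{"hand":0.095,"x":-0.026,"y":0.503,"z":0,"spin":0.3},{"hand":0.095,"x":-0.026,"y":0.503,"z":0,"spin":0.3},{"hand":0.095,"x":-0.026,"y":0.503,"z":0,"spin":0.3},{"hand":0.095,"x":-0.026,"y":0.503,"z":0,"spin":0.3},{"hand":0.095,"x":-0.026,"y":0.503,"z":0,"spin":0.3},{"hand":0.095,"x":-0.026,"y":0.503,"z":0,"spin":0.3},{"hand":0.095,"x":-0.026,"y":0.503,"z":0,"spin":0.3},{"hand":0.095,"x":-0.026,"y":0.503,"z":0,"spin":0.3},{"hand":0.095,"x":-0.026,"y":0.503,"z":0,"spin":0.3},{"hand":0.095,"x":-0.026,"y":0.503,"z":0,"spin":0.3},{"hand":0.095,"x":-0.026,"y":0.503,"z":0,"spin":0.3},{"hand":0.095,"x":-0.026,"y":0.503,"z":0,"spin":0.3},{"hand":0.095,"x":-0.026,"y":0.503,"z":0,"spin":0.3},{"hand":0.095,"x":-0.026,"y":0.503,"z":0,"spin":0.3}]'
python3 - <<'E'
from h import *
c=snap('wrist','w1');s=state();print(c['fx'],c['cx'],c['cy'],c['T'].round(2).tolist(),s['joints'].round(2),s['eef_pos'])
R=c['img']
print([proj(c,p,True) for p in([525,352.5,75],[570,384,75],[581,362,75],[479,321,75])])
E
```

```text
t: 2.85
eef_pos: [525.9, 349.9, 228.7]
tcp_rot: [3.141, -0.0, -1.182]
ft_force: [0.3, -0.3, -0.7]
opening: 0.996
309.70691628693146 320.0354029092842 197.5567217075672 [[0.38, -0.89, -0.25, 594.41], [-0.92, -0.37, -0.1, 377.7], [-0.0, 0.26, -0.96, 385.05], [0.0, 0.0, 0.0, 1.0]] [ 0.48  0.5   1.54 -0.    1.1   1.66] [526.01770484 349.94319058 228.82055366]
[(np.float64(317.12991783632117), np.float64(186.8593279630624)), (np.float64(304.9692606079581), np.float64(134.6891936958154)), (np.float64(329.58166489432983), np.float64(132.8564659951599)), (np.float64(328.0511137098984), np.float64(236.01261605119396))]
```

View pics/w1.png

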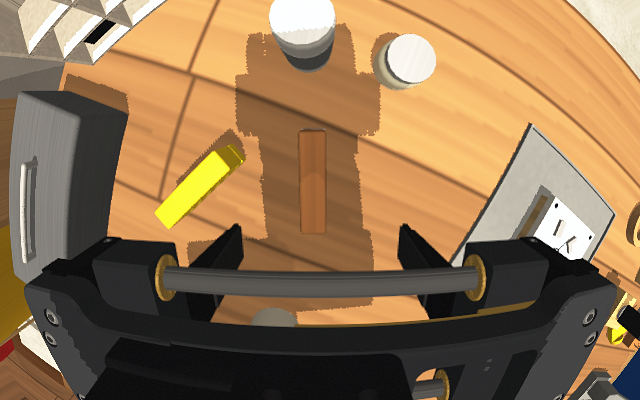

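Run:
```python
from h import *
c=load('w1')
p=np.array([ray(c,u,v,75,True) for u,v in((299.5,130),(326.5,130),(326,234),(300,234))]);print(p,p.mean(0))
d=p[0]+p[1]-p[2]-p[3];print(np.degrees(np.arctan2(d[1],d[0])),np.linalg.norm(d)/2)
```

```text
[[572.3 390.8  75. ]
 [582.5 365.9  75. ]
 [480.3 324.   75. ]
 [469.6 349.9  75. ]] [526.175 357.65   75.   ]
22.003612053298852 110.49869908736483
```

```bash
python3 -m handwheel '[{"hand":0.095,"x":0,"y":0.006,"z":-0.04,"spin":0},{"hand":0.095,"x":0,"y":0.006,"z":-0.08,"spin":0},{"hand":0.095,"x":0,"y":0.006,"z":-0.12,"spin":0},{"hand":0.095,"x":0,"y":0.006,"z":-0.15,"spin":0},{"hand":0.095,"x":0,"y":0.006,"z":-0.17,"spin":0},{"hand":0.095,"x":0,"y":0.006,"z":-0.181,"spin":0},{"hand":0.095,"x":0,"y":0.006,"z":-0.181,"spin":0},{"hand":0.095,"x":0,"y":0.006,"z":-0.181,"spin":0},{"hand":0.0,"x":0,"y":0.006,"z":-0.181,"spin":0},{"hand":0.0,"x":0,"y":0.006,"z":-0.181,"spin":0},{"hand":0.0,"x":0,"y":0.006,"z":-0.181,"spin":0},{"hand":0.0,"x":0,"y":0.006,"z":-0.181,"spin":0},{"hand":0.0,"x":0,"y":0.006,"z":-0.181,"spin":0},{"hand":0.0,"x":0,"y":0.006,"z":-0.181,"spin":0},{"hand":0.0,"x":0,"y":0.006,"z":-0.181,"spin":0},{"hand":0.0,"x":0,"y":0.006,"z":-0.181,"spin":0}]'
```

```text
t: 4.23
eef_pos: [525.4, 358.0, 47.7]
tcp_rot: [-3.142, -0.0, -1.18]
ft_force: [-0.0, -0.5, -0.3]
opening: 0.499
```

```bash
python3 -m handwheel '[{"hand":0.0,"x":0,"y":0,"z":0,"spin":0},{"hand":0.0,"x":0,"y":0,"z":0,"spin":0},{"hand":0.0,"x":0,"y":0,"z":0,"spin":0},{"hand":0.0,"x":0,"y":0,"z":0,"spin":0},{"hand":0.0,"x":0,"y":0,"z":0,"spin":0},{"hand":0.0,"x":0,"y":0,"z":0,"spin":0},{"hand":0.0,"x":0,"y":0,"z":0,"spin":0},{"hand":0.0,"x":0,"y":0,"z":0,"spin":0}]'
```

```text
t: 4.9
eef_pos: [525.4, 358.0, 47.6]
tcp_rot: [3.142, -0.0, -1.18]
ft_force: [-0.4, 1.2, -1.6]
opening: 0.292
```

```bash
python3 -m handwheel '[{"hand":0.0,"x":0,"y":0,"z":0.03,"spin":0},{"hand":0.0,"x":0,"y":0,"z":0.06,"spin":0},{"hand":0.0,"x":0,"y":0,"z":0.09,"spin":0},{"hand":0.0,"x":0.01,"y":-0.03,"z":0.09,"spin":-1},{"hand":0.0,"x":0.02,"y":-0.065,"z":0.09,"spin":-2},{"hand":0.0,"x":0.03,"y":-0.1,"z":0.09,"spin":-3},{"hand":0.0,"x":0.04,"y":-0.135,"z":0.09,"spin":-4},{"hand":0.0,"x":0.056,"y":-0.17,"z":0.09,"spin":-5},{"hand":0.0,"x":0.056,"y":-0.205,"z":0.09,"spin":-5.66},{"hand":0.0,"x":0.056,"y":-0.24,"z":0.09,"spin":-5.66},{"hand":0.0,"x":0.056,"y":-0.275,"z":0.09,"spin":-5.66},{"hand":0.0,"x":0.056,"y":-0.31,"z":0.09,"spin":-5.66},{"hand":0.0,"x":0.056,"y":-0.325,"z":0.09,"spin":-5.66},{"hand":0.0,"x":0.056,"y":-0.331,"z":0.08,"spin":-5.66},{"hand":0.0,"x":0.056,"y":-0.331,"z":0.06,"spin":-5.66},{"hand":0.0,"x":0.056,"y":-0.331,"z":0.05,"spin":-5.66},{"hand":0.0,"x":0.056,"y":-0.331,"z":0.045,"spin":-5.66},{"hand":0.0,"x":0.056,"y":-0.331,"z":0.043,"spin":-5.66},{"hand":0.0,"x":0.056,"y":-0.331,"z":0.043,"spin":-5.66},{"hand":0.0,"x":0.056,"y":-0.331,"z":0.043,"spin":-5.66}]'
python3 - <<'E'
from h import *
c=snap('wrist','w2');snap('top','t2')
E
```

```text
t: 6.57
eef_pos: [581.7, 27.5, 91.0]
tcp_rot: [-3.141, -0.0, -1.673]
ft_force: [-0.2, 1.1, -3.0]
opening: 0.297
```

View pics/w2.png

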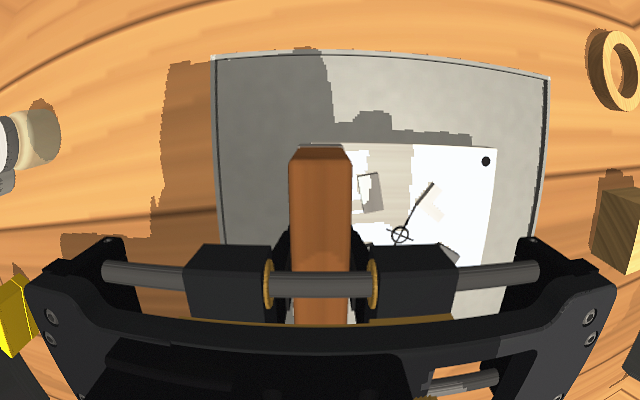

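```bash
python3 -m handwheel '[{"hand":0.0,"x":0,"y":0,"z":-0.0015,"spin":0},{"hand":0.0,"x":0,"y":0,"z":-0.0027,"spin":0},{"hand":0.0,"x":0,"y":0,"z":-0.0027,"spin":0},{"hand":0.0,"x":0,"y":0,"z":-0.0027,"spin":0}]'
```

```text
t: 7.0
eef_pos: [581.4, 26.9, 88.0]
tcp_rot: [-3.142, -0.0, -1.674]
ft_force: [0.7, -0.2, -3.4]
opening: 0.292
```

```bash
python3 -m handwheel '[{"hand":0.0,"x":-0.0008,"y":-0.008,"z":0,"spin":0},{"hand":0.0,"x":-0.0016,"y":-0.016,"z":0,"spin":0},{"hand":0.0,"x":-0.0025,"y":-0.024,"z":0,"spin":0},{"hand":0.0,"x":-0.0033,"y":-0.032,"z":0,"spin":0},{"hand":0.0,"x":-0.0041,"y":-0.04,"z":0,"spin":0},{"hand":0.0,"x":-0.005,"y":-0.048,"z":0,"spin":0},{"hand":0.0,"x":-0.0058,"y":-0.056,"z":0,"spin":0},{"hand":0.0,"x":-0.0066,"y":-0.064,"z":0,"spin":0},{"hand":0.0,"x":-0.0074,"y":-0.072,"z":0,"spin":0},{"hand":0.0,"x":-0.0083,"y":-0.08,"z":0,"spin":0},{"hand":0.0,"x":-0.0091,"y":-0.088,"z":0,"spin":0},{"hand":0.0,"x":-0.0099,"y":-0.096,"z":0,"spin":0},{"hand":0.0,"x":-0.0107,"y":-0.104,"z":0,"spin":0},{"hand":0.0,"x":-0.0116,"y":-0.112,"z":0,"spin":0},{"hand":0.0,"x":-0.0124,"y":-0.12,"z":0,"spin":0},{"hand":0.0,"x":-0.0132,"y":-0.128,"z":0,"spin":0},{"hand":0.0,"x":-0.014,"y":-0.134,"z":0,"spin":0},{"hand":0.0,"x":-0.0145,"y":-0.138,"z":0,"spin":0},{"hand":0.0,"x":-0.0145,"y":-0.138,"z":0,"spin":0},{"hand":0.0,"x":-0.0145,"y":-0.138,"z":0,"spin":0}]'
```

```text
t: 8.67
eef_pos: [566.9, -111.2, 87.9]
tcp_rot: [3.142, 0.0, -1.674]
ft_force: [0.5, -0.3, -2.6]
opening: 0.295
```

```bash
python3 -m handwheel '[{"hand":0.0,"x":0,"y":0,"z":0.03,"spin":0},{"hand":0.0,"x":0,"y":0,"z":0.065,"spin":0},{"hand":0.0,"x":0,"y":0.02,"z":0.08,"spin":0},{"hand":0.0,"x":0,"y":0.06,"z":0.08,"spin":0},{"hand":0.0,"x":-0.01,"y":0.1,"z":0.08,"spin":1},{"hand":0.0,"x":-0.02,"y":0.14,"z":0.08,"spin":2},{"hand":0.0,"x":-0.03,"y":0.18,"z":0.08,"spin":3},{"hand":0.0,"x":-0.04,"y":0.22,"z":0.08,"spin":4},{"hand":0.0,"x":-0.0415,"y":0.26,"z":0.08,"spin":5},{"hand":0.0,"x":-0.0415,"y":0.3,"z":0.08,"spin":5.66},{"hand":0.0,"x":-0.0415,"y":0.34,"z":0.08,"spin":5.66},{"hand":0.0,"x":-0.0415,"y":0.38,"z":0.08,"spin":5.66},{"hand":0.0,"x":-0.0415,"y":0.42,"z":0.08,"spin":5.66},{"hand":0.0,"x":-0.0415,"y":0.45,"z":0.08,"spin":5.66},{"hand":0.0,"x":-0.0415,"y":0.469,"z":0.08,"spin":5.66},{"hand":0.0,"x":-0.0415,"y":0.469,"z":0.08,"spin":5.66},{"hand":0.0,"x":-0.0415,"y":0.469,"z":0.08,"spin":5.66}]'
python3 - <<'E'
from h import *
c=snap('top','t3')
cv2.imwrite('pics/t3c.png',cv2.resize(c['img'][110:225,255:380,::-1],None,fx=5,fy=5,interpolation=cv2.INTER_CUBIC))
E
```

```text
t: 10.08
eef_pos: [524.6, 358.9, 167.5]
tcp_rot: [3.141, -0.0, -1.177]
ft_force: [0.2, 0.2, -3.0]
opening: 0.291
```

View pics/t3c.png

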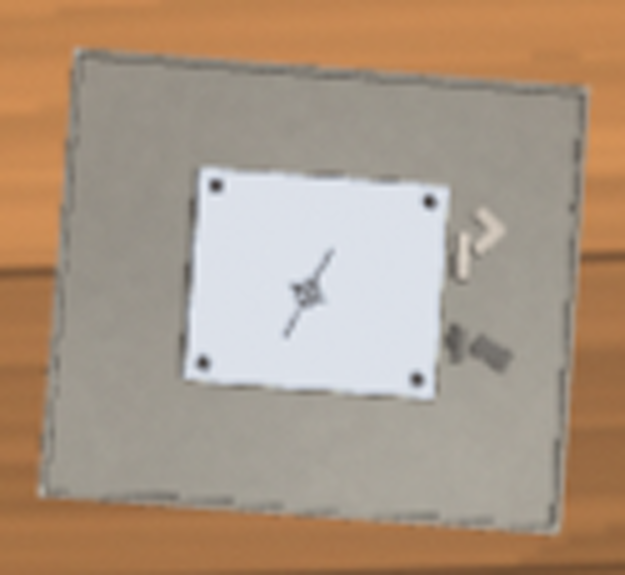

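The plate is clear and all four chips are on the tray floor at about (462,255), (490,230), (455,343) and (492,353) in the crop. Next I stand the scraper back where it was.

```bash
python3 -m handwheel '[{"hand":0.0,"x":0,"y":0,"z":-0.04,"spin":0},{"hand":0.0,"x":0,"y":0,"z":-0.08,"spin":0},{"hand":0.0,"x":0,"y":0,"z":-0.1,"spin":0},{"hand":0.0,"x":0,"y":0,"z":-0.112,"spin":0},{"hand":0.0,"x":0,"y":0,"z":-0.117,"spin":0},{"hand":0.0,"x":0,"y":0,"z":-0.1195,"spin":0},{"hand":0.0,"x":0,"y":0,"z":-0.1195,"spin":0},{"hand":0.0,"x":0,"y":0,"z":-0.1195,"spin":0},{"hand":0.095,"x":0,"y":0,"z":-0.1195,"spin":0},{"hand":0.095,"x":0,"y":0,"z":-0.1195,"spin":0},{"hand":0.095,"x":0,"y":0,"z":-0.1195,"spin":0},{"hand":0.095,"x":0,"y":0,"z":-0.1195,"spin":0},{"hand":0.095,"x":0,"y":0,"z":-0.1195,"spin":0},{"hand":0.095,"x":0,"y":0,"z":-0.1195,"spin":0},{"hand":0.095,"x":0,"y":0,"z":-0.1195,"spin":0},{"hand":0.095,"x":0,"y":0,"z":-0.1195,"spin":0},{"hand":0.095,"x":0,"y":0,"z":-0.1195,"spin":0},{"hand":0.095,"x":0,"y":0,"z":-0.1195,"spin":0}]'
```

```text
t: 11.63
eef_pos: [525.4, 358.0, 48.4]
tcp_rot: [3.141, -0.0, -1.18]
ft_force: [1.0, 0.4, 0.7]
opening: 0.936
```

```bash
python3 -m handwheel '[{"hand":0.095,"x":0,"y":0,"z":0.03,"spin":0},{"hand":0.095,"x":0,"y":0,"z":0.07,"spin":0},{"hand":0.095,"x":0,"y":0,"z":0.11,"spin":0},{"hand":0.095,"x":0,"y":0,"z":0.15,"spin":0},{"hand":0.095,"x":0,"y":-0.02,"z":0.18,"spin":0},{"hand":0.095,"x":0,"y":-0.05,"z":0.2,"spin":0},{"hand":0.095,"x":0,"y":-0.09,"z":0.21,"spin":-1},{"hand":0.095,"x":0,"y":-0.13,"z":0.21,"spin":-2},{"hand":0.095,"x":0,"y":-0.17,"z":0.21,"spin":-3},{"hand":0.095,"x":0,"y":-0.21,"z":0.21,"spin":-4},{"hand":0.095,"x":0,"y":-0.25,"z":0.21,"spin":-5},{"hand":0.095,"x":0,"y":-0.29,"z":0.21,"spin":-5},{"hand":0.095,"x":0,"y":-0.33,"z":0.21,"spin":-5},{"hand":0.095,"x":0,"y":-0.37,"z":0.21,"spin":-5},{"hand":0.095,"x":0,"y":-0.39,"z":0.21,"spin":-5},{"hand":0.095,"x":0,"y":-0.39,"z":0.21,"spin":-5},{"hand":0.095,"x":0,"y":-0.39,"z":0.21,"spin":-5}]'
python3 - <<'E'
from h import *
c=snap('wrist','w4');snap('top','t4')
B=lambda u,v,z:ray(load('t3'),255+(u+.0)/5,110+v/5,z)
print([B(*q,40) for q in((308,294),(332,250),(285,338))])
for p in ([564.5,-32,40],[588.3,-48.4,40],[540,-19,40]): print(proj(c,p,True))
E
```

```text
t: 13.05
eef_pos: [525.3, -33.0, 258.5]
tcp_rot: [3.142, 0.0, -1.618]
ft_force: [-0.5, -0.3, -0.1]
opening: 0.998
[array([563.9, -32.6,  40. ]), array([588.3, -46.7,  40. ]), array([539.6, -19.1,  40. ])]
(np.float64(317.43096820644854), np.float64(143.30918414846064))
(np.float64(330.13960370919716), np.float64(123.13765655918652))
(np.float64(307.7869738597015), np.float64(163.71529080201154))
```

View pics/w4.png

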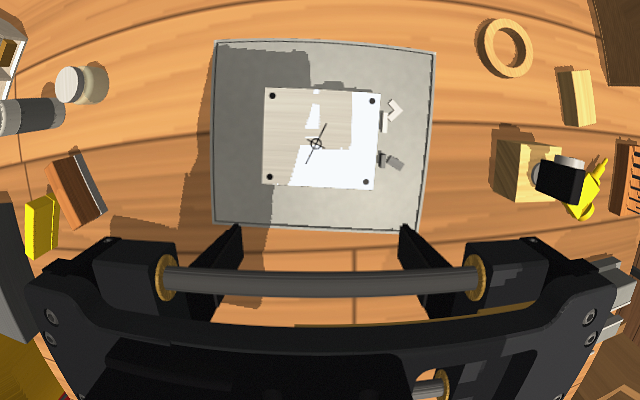

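```bash
python3 -m handwheel '[{"hand":0.095,"x":0,"y":-0.04,"z":0,"spin":0},{"hand":0.095,"x":0,"y":-0.08,"z":0,"spin":0},{"hand":0.095,"x":0,"y":-0.12,"z":0,"spin":0},{"hand":0.095,"x":0,"y":-0.16,"z":0,"spin":0},{"hand":0.095,"x":0,"y":-0.2,"z":0,"spin":0},{"hand":0.095,"x":0,"y":-0.24,"z":0,"spin":0},{"hand":0.095,"x":0,"y":-0.28,"z":0,"spin":0},{"hand":0.095,"x":-0.003,"y":-0.31,"z":0,"spin":0},{"hand":0.095,"x":-0.003,"y":-0.31,"z":0,"spin":0},{"hand":0.095,"x":-0.003,"y":-0.31,"z":0,"spin":0}]'
python3 - <<'E'
from h import *
c=load('w4');print([ray(c,*q,40,True) for q in((316.2,143.5),(327,124),(306,164))])
c=snap('wrist','w5')
cv2.imwrite('pics/w5c.png',cv2.resize(c['img'][90:260,210:430,::-1],None,fx=3.5,fy=3.5,interpolation=cv2.INTER_CUBIC))
E
```

```text
t: 13.98
eef_pos: [522.7, -342.1, 257.9]
tcp_rot: [3.141, 0.001, -1.616]
ft_force: [1.2, 0.7, 0.0]
opening: 0.998
[array([564.3, -30.5,  40. ]), array([587.4, -44.6,  40. ]), array([539.8, -16.8,  40. ])]
```

View pics/w5c.png

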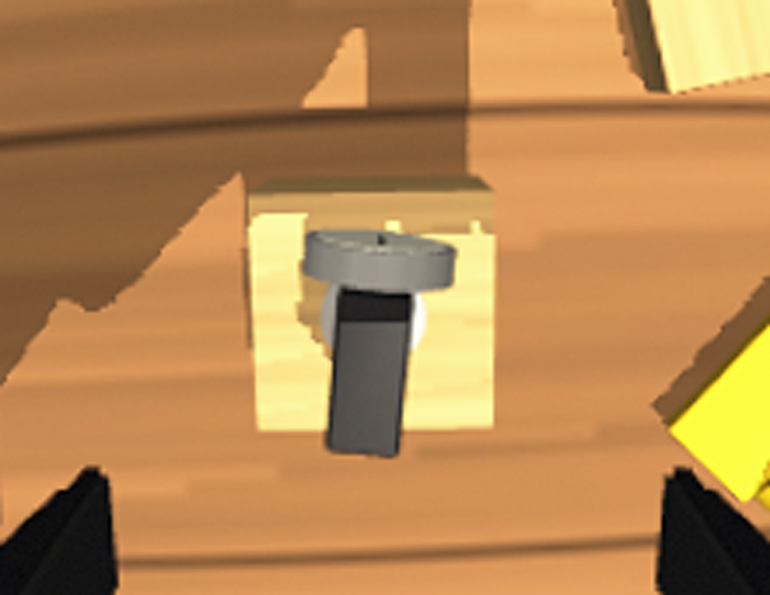

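Run:
```python
from h import *
c=load('w5')
p=np.array([ray(c,210+u/3.5,90+v/3.5,144,True) for u,v in((343,288),(415,291),(399,457),(327,449))]);print(p,p.mean(0))
d=p[0]+p[1]-p[2]-p[3];print(np.degrees(np.arctan2(d[1],d[0])),np.linalg.norm(d)/2,np.linalg.norm(p[0]-p[1]))
h=np.array([ray(c,210+u/3.5,90+v/3.5,64,True) for u,v in((246,192),(494,190),(494,428),(257,430))]);print(h,h.mean(0))
```

```text
[[ 546.1 -332.7  144. ]
 [ 544.5 -350.9  144. ]
 [ 500.1 -345.   144. ]
 [ 503.2 -326.1  144. ]] [ 523.475 -338.675  144.   ]
-8.14847816478728 44.09518114261461 18.27019430657484
[[ 564.5 -299.    64. ]
 [ 561.4 -379.4   64. ]
 [ 480.5 -377.6   64. ]
 [ 483.4 -296.7   64. ]] [ 522.45  -338.175   64.   ]
```

```bash
python3 -m handwheel '[{"hand":0.055,"x":0,"y":0.0035,"z":-0.03,"spin":-1.1},{"hand":0.055,"x":0,"y":0.0035,"z":-0.06,"spin":-1.1},{"hand":0.055,"x":0,"y":0.0035,"z":-0.08,"spin":-1.1},{"hand":0.055,"x":0,"y":0.0035,"z":-0.1,"spin":-1.1},{"hand":0.055,"x":0,"y":0.0035,"z":-0.12,"spin":-1.1},{"hand":0.055,"x":0,"y":0.0035,"z":-0.14,"spin":-1.1},{"hand":0.055,"x":0,"y":0.0035,"z":-0.15,"spin":-1.1},{"hand":0.055,"x":0,"y":0.0035,"z":-0.154,"spin":-1.1},{"hand":0.055,"x":0,"y":0.0035,"z":-0.154,"spin":-1.1},{"hand":0.0,"x":0,"y":0.0035,"z":-0.154,"spin":-1.1},{"hand":0.0,"x":0,"y":0.0035,"z":-0.154,"spin":-1.1},{"hand":0.0,"x":0,"y":0.0035,"z":-0.154,"spin":-1.1},{"hand":0.0,"x":0,"y":0.0035,"z":-0.154,"spin":-1.1},{"hand":0.0,"x":0,"y":0.0035,"z":-0.154,"spin":-1.1},{"hand":0.0,"x":0,"y":0.0035,"z":-0.154,"spin":-1.1},{"hand":0.0,"x":0,"y":0.0035,"z":-0.154,"spin":-1.1},{"hand":0.0,"x":0,"y":0.0035,"z":-0.154,"spin":-1.1},{"hand":0.0,"x":0,"y":0.0035,"z":-0.154,"spin":-1.1},{"hand":0.0,"x":0,"y":0.0035,"z":-0.154,"spin":-1.1},{"hand":0.0,"x":0,"y":0.0035,"z":-0.154,"spin":-1.1}]'
```

```text
t: 15.7
eef_pos: [522.5, -338.6, 104.7]
tcp_rot: [-3.141, -0.0, -1.712]
ft_force: [-1.0, 1.0, 6.2]
opening: 0.207
```

```bash
python3 -m handwheel '[{"hand":0.0,"x":0,"y":0,"z":0.01,"spin":0},{"hand":0.0,"x":0,"y":0,"z":0.03,"spin":0},{"hand":0.0,"x":0,"y":0,"z":0.055,"spin":0},{"hand":0.0,"x":0,"y":0,"z":0.08,"spin":0},{"hand":0.0,"x":0,"y":0,"z":0.09,"spin":0},{"hand":0.0,"x":0.005,"y":0.03,"z":0.09,"spin":-1},{"hand":0.0,"x":0.01,"y":0.065,"z":0.09,"spin":-2},{"hand":0.0,"x":0.015,"y":0.1,"z":0.09,"spin":-3},{"hand":0.0,"x":0.02,"y":0.135,"z":0.09,"spin":-4},{"hand":0.0,"x":0.03,"y":0.17,"z":0.09,"spin":-4.44},{"hand":0.0,"x":0.04,"y":0.205,"z":0.09,"spin":-4.44},{"hand":0.0,"x":0.042,"y":0.24,"z":0.09,"spin":-4.44},{"hand":0.0,"x":0.042,"y":0.275,"z":0.09,"spin":-4.44},{"hand":0.0,"x":0.042,"y":0.295,"z":0.09,"spin":-4.44},{"hand":0.0,"x":0.042,"y":0.307,"z":0.08,"spin":-4.44},{"hand":0.0,"x":0.042,"y":0.307,"z":0.065,"spin":-4.44},{"hand":0.0,"x":0.042,"y":0.307,"z":0.06,"spin":-4.44},{"hand":0.0,"x":0.042,"y":0.307,"z":0.06,"spin":-4.44},{"hand":0.0,"x":0.042,"y":0.307,"z":0.06,"spin":-4.44}]'
python3 - <<'E'
from h import *
c=snap('wrist','w6');s=snap('scene','s6')
a=cv2.resize(c['img'][60:310,210:430],None,fx=2,fy=2,interpolation=cv2.INTER_CUBIC)
b=cv2.resize(s['img'][150:250,260:335],None,fx=5,fy=5,interpolation=cv2.INTER_CUBIC)
H=np.zeros((500,820,3),np.uint8);H[:,:440]=a;H[:,442:817]=b
cv2.imwrite('pics/w6c.png',H[:,:800,::-1])
p=[564.2,-31.5,40.];print(proj(c,p,True),proj(s,p),proj(s,[564.5,-31.5,74]),proj(s,[564.5,-31.5,204]))
E
```

```text
t: 17.28
eef_pos: [564.4, -32.3, 164.0]
tcp_rot: [3.141, -0.0, -2.1]
ft_force: [0.5, 0.2, -1.5]
opening: 0.206
(np.float64(318.7144269146982), np.float64(195.16281223216683)) (np.float64(297.68334192863034), np.float64(209.7068225448201)) (np.float64(297.4982063224421), np.float64(202.89101776762325)) (np.float64(297.03891132249555), np.float64(174.70918568573498))
```

View pics/w6c.png

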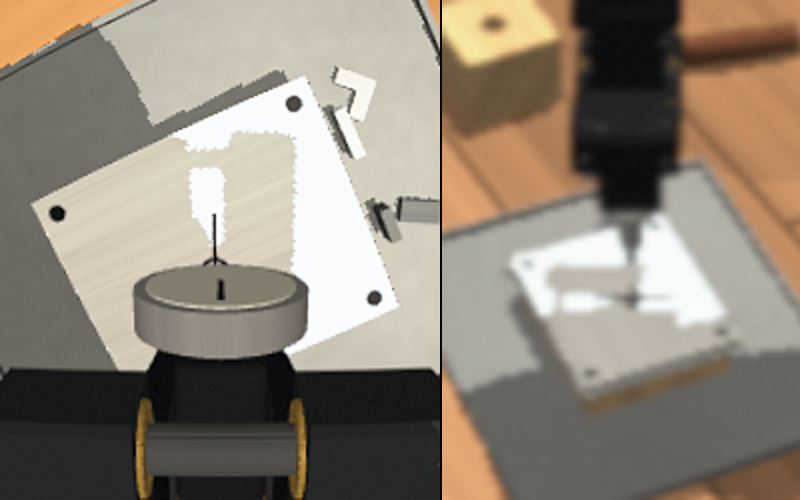

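Run:
```python
from h import *
c=load('w6');im=c['img'].astype(int)
g=im.sum(2)
for v in range(164,192,3): 
    r=g[v,308:328]; w=np.clip(np.median(r)-r-60,0,None); print(v,r.min(),(308+(w*np.arange(20)).sum()/max(w.sum(),1)).round(1))
for q in((317.2,166.5),(318,189)):print(ray(c,*q,40,True))
for p in([564.4,-32.3,73],[564.4,-32.3,40],[564.4,-32.3,160]):print(proj(c,p,True))
s=load('s6');o=s['T'][:3,3]
print(ray(s,298,209.6,40),ray(s,298,202.4,73.3))
```

```text
164 626 324.5
167 142 318.8
170 109 318.1
173 108 316.8
176 112 316.7
179 108 316.8
182 112 317.0
185 1 316.8
188 23 317.0
191 65 317.0
[588.4 -44.   40. ]
[569.7 -33.9  40. ]
(np.float64(319.30413474557895), np.float64(204.70675213348284))
(np.float64(319.34371770759174), np.float64(194.5680188270403))
(np.float64(319.1381502920789), np.float64(248.71692908855886))
[563.  -31.4  40. ] [561.4 -33.5  73.3]
```

```bash
python3 -m handwheel '[{"hand":0.0,"x":0.0012,"y":0.0021,"z":-0.01,"spin":0},{"hand":0.0,"x":0.0012,"y":0.0021,"z":-0.02,"spin":0},{"hand":0.0,"x":0.0012,"y":0.0021,"z":-0.027,"spin":0},{"hand":0.0,"x":0.0012,"y":0.0021,"z":-0.031,"spin":0},{"hand":0.0,"x":0.0012,"y":0.0021,"z":-0.031,"spin":0},{"hand":0.0,"x":0.0012,"y":0.0021,"z":-0.031,"spin":0}]'
python3 - <<'E'
from h import *
F=[]
for i in range(6):
    s=snap('scene','s7');F.append(state()['ft_force'][2])
print('fz',np.round(F,2),state()['eef_pos'],state()['tcp_rot'])
c=snap('wrist','w7')
b=cv2.resize(s['img'][180:230,265:330],None,fx=9,fy=9,interpolation=cv2.INTER_CUBIC)
cv2.imwrite('pics/s7c.png',b[:,:,::-1])
g=c['img'].astype(int).sum(2)
for v in range(150,210,4):
    r=g[v,305:332];w=np.clip(np.median(r)-r-60,0,None); print(v,r.min(),(305+(w*np.arange(27)).sum()/max(w.sum(),1)).round(1))
E
```

```text
t: 17.88
eef_pos: [565.6, -29.4, 133.1]
tcp_rot: [3.141, -0.0, -2.099]
ft_force: [-0.1, 0.2, -2.2]
opening: 0.208
fz [-2.43 -2.18 -2.66 -2.56 -1.78 -1.89] [565.7174963  -29.45604303 133.76205178] [-3.14108853e+00  8.02137290e-05 -2.09931525e+00]
150 609 305.0
154 602 311.9
158 613 310.3
162 595 308.6
166 593 309.0
170 599 308.6
174 232 314.5
178 315 317.1
182 384 320.2
186 239 319.9
190 216 320.2
194 343 305.0
198 356 305.0
202 3 320.0
206 6 319.9
```

View pics/s7c.png

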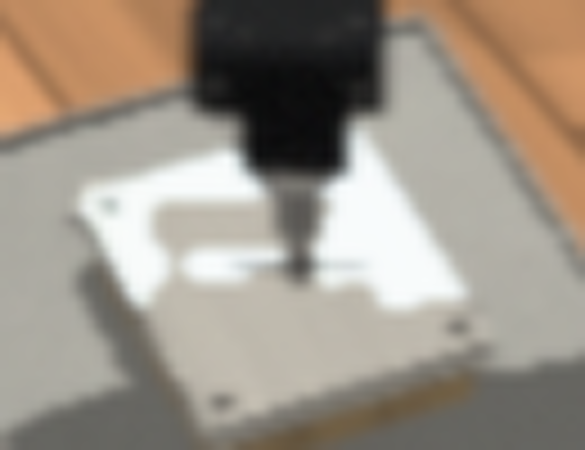

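```bash
python3 -m handwheel '[{"hand":0.0,"x":0,"y":0,"z":-0.002,"spin":0},{"hand":0.0,"x":0,"y":0,"z":-0.004,"spin":0},{"hand":0.0,"x":0,"y":0,"z":-0.006,"spin":0},{"hand":0.0,"x":0,"y":0,"z":-0.006,"spin":0},{"hand":0.0,"x":0,"y":0,"z":-0.006,"spin":0}]'
python3 - <<'E'
from h import *
F=[];Z=[]
for i in range(8):
    read_camera('scene');s=state();F.append(s['ft_force']);Z.append(s['eef_pos'])
print('f',np.mean(F,0).round(2),np.std(F,0).round(2),np.mean(Z,0).round(2))
E
```

```text
t: 18.65
eef_pos: [565.8, -29.5, 127.5]
tcp_rot: [-3.141, -0.0, -2.099]
ft_force: [0.8, 0.7, 0.5]
opening: 0.212
f [0.72 0.35 0.3 ] [0.46 0.76 0.45] [565.75 -29.46 127.58]
```

```bash
python3 -m handwheel '[{"hand":0.0,"x":0,"y":0,"z":-0.0015,"spin":0},{"hand":0.0,"x":0,"y":0,"z":-0.0028,"spin":0},{"hand":0.0,"x":0,"y":0,"z":-0.0028,"spin":0},{"hand":0.0,"x":0,"y":0,"z":-0.0028,"spin":0}]'
python3 - <<'E'
from h import *
F=[];Z=[]
for i in range(12):
    s=snap('scene','s8');st=state();F.append(st['ft_force']);Z.append(st['eef_pos'])
print('f',np.mean(F,0).round(2),np.std(F,0).round(2),np.mean(Z,0).round(2),st['tcp_rot'],st['t'])
t=snap('top','t8');w=snap('wrist','w8')
b=cv2.resize(s['img'][150:230,255:355],None,fx=5,fy=5,interpolation=cv2.INTER_CUBIC)
H=np.zeros((400,800,3),np.uint8);H[:,:500]=b;H[:330,500:]=cv2.resize(w['img'][90:255,245:395],None,fx=2,fy=2)
cv2.imwrite('pics/s8c.png',H[:,:,::-1])
E
```

```text
t: 19.38
eef_pos: [565.7, -29.4, 124.6]
tcp_rot: [-3.141, -0.0, -2.099]
ft_force: [1.1, -0.9, 1.4]
opening: 0.211
f [1.43 0.1  1.35] [0.6  0.49 0.36] [565.7  -29.46 124.72] [-3.14138205e+00  1.34149554e-05 -2.09937246e+00] 19.9833
```

View pics/s8c.png

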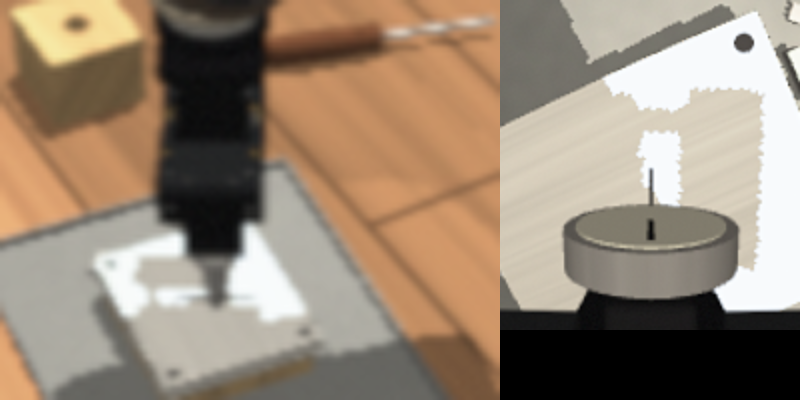

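```bash
python3 -c "
from cell import job_done,state
print(job_done(),state()['ft_force'],state()['eef_pos'])"
```

```text
the job is handed in; nothing more can be done
the job is handed in; nothing more can be done
```

The job is handed in at about 20 s of the 67 s, with the gauge still held on the mark. `job_done` gives no verdict, so what follows rests on my own checks.

- **Chips:** one wipe along the plate's long side pushed all four off. The top view showed the plate empty and the chips on the tray floor.
- **Scraper:** I stood it back where it started, and it was still upright in the next wrist view.
- **Gauge position:** I gripped it by the handle and turned it to the long line. In the last pictures the tip sits on the ring and the line points straight at the dial's pointer.
- **Plunger:** it is about half in. The height gives about 6.0 mm and the force about 3.6 N, or roughly 6.3 mm.

**Disagreement:** the ring's position differed by up to 2.5 mm between the top camera and the wrist and scene cameras. I corrected by 2.4 mm across the line, following the two that saw the ring and the gauge together, and both agreed afterwards. The wrist view could not show the tip itself, because the dial hides it. Along the line, centring rests mainly on the scene camera, to about 1–2 mm.

**Other readings:** the wrist force read 6 N upward while gripping the gauge, and that was gone after the lift. At the end it showed a small sideways force of about 1.4 N.

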